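# Prop the test enclosure's lid open

### The job

Open the grey test enclosure for service and leave it propped. Its yellow prop rod, with the red revolving grip as the handle, is pinned to the blue lid: press the rod a little way down out of line with the lid, raise the lid with it, and set the rod's tip fully home in the yellow-edged hole in the ledge on the enclosure's side, so that the lid stays up by itself when you let go. Feel for the hole gently, without forcing the rod against the ledge and without letting the lid drop, and leave the bottle, the tape and the spool beside it where they stand.

Things in the scene. Friction and masses are not known exactly. Their poses are not given: they have to be found in the camera images.
- case: Grey sheet-metal enclosure fixed on the bench, 200 x 200 x 104 mm (114 mm with lid). Origin under its centre on the bench top, x to its back (hinge side), y to its left, z up. On its left side (+y) a dark steel ledge, top face level at z = 45 mm, 36 mm wide (y 104 to 140), 27 mm behind to 59 mm before the hole, holds the one hole.
- lid_hinge (a point): Middle of the lid's hinge axis, which runs along the case's y at case x = +100, z = 110 mm.
- hole_mid (a point): Case point x -45.3, y 122, z 45 mm, on the ledge's top. The ledge is clamped with the hole anywhere up to 22 mm forward or back of here along case x; the true place is not measured: find it by feel (or sight: yellow edge). The hole is vertical, 11 mm long in x, 16 mm wide in y, 14 mm deep with a closed floor.
- lid (a joint): Angle of the blue lid, 0 = shut, grows as it opens, to 1.4 rad at most. It weighs 0.35 to 0.7 kg, centre of mass about 100 mm from the hinge, and falls shut when nothing holds it. With the rod home it stands at about 0.66 to 0.74 rad.
- rod: Yellow prop rod, round, 8 mm thick, turning in the upright plane case y = 122 mm on a pin on the lid's left front side (friction 0.12 N m). Origin on the pin, x to the tip, y along the pin. At the start it lies along the lid, pointing back to the hinge, or hangs up to 0.15 rad below that line; a stop keeps it from rising above it; it swings down 1.5 rad. Home, it is within 0.12 rad of upright.
- rod_pin (a point): The rod's pin on the lid, 190 mm from the hinge axis, level with it when the lid is shut (case x -90, z 110 mm). First press the grip down with the lid shut until the rod stands about 0.5 rad below the lid, then push along the rod to raise the lid (about 8 N); lifted against its stop the rod cannot be swung out any more.
- rod_grip (a point): Middle of the red grip, a freely revolving sleeve, 15 mm diameter, 50 mm long, axis along case y, on the rod 95 mm from its pin towards the tip and 57 mm outward (case +y) of the rod. Pinch it from above, jaws closing along case x. As it revolves it can only push along the rod, towards the pin.
- rod_tip (a point): End of the rod's rounded tip, 201 mm from its pin. On top of the ledge it is at case z = 45 mm; home in the hole at 31 mm.
- flux_bottle: White bottle with a red cap, 34 mm in diameter and 95 mm high, standing outside the grip; leave it alone. Origin under its centre.
- tape_amber: Roll of amber tape lying flat, 63 mm in diameter, 12 mm high, right of the enclosure; leave it alone. Origin under its centre.
- solder_spool: Blue spool of solder wire, 76 mm in diameter, 49 mm high, right of the enclosure; leave it alone. Origin under its centre.

How it is judged:
By the outcome, as a careful person would: the job done as asked, in the order asked, and still so for the second after the job is handed in, with the robot touching nothing.
It also fails if it takes over 72 s, if anything falls off the work surface, if the arm or the gripper's body presses on something with over 40 N, if the wrist force passes 120 N, or if a joint passes its speed limit or range.

### The arm

A 6-joint arm with a two-finger parallel gripper is mounted at the origin on a cart in front of the work surface, level with it; the furniture and walls round the work are solid. World frame = base frame: x ahead of the robot, y to its left, z up, the work surface at z = 0. Lengths are in m, angles in rad, forces in N, time in s.
With the tool pointing down it reaches from about 0.35 to 0.975 m from the base axis. Payload 4.9 kg.
Tool frame: the origin (TCP) lies on the front face of the gripper's body, between the roots of the fingers; the fingertips stand ctrl.tip_extent ahead of it and the grasp point (between the pads) lies 54 mm ahead of it (ctrl.tip_extent is the distance from the TCP to the fingertips, in m); z points along the fingers, y is the line along which they close (so a half turn about z gives the same grasp; the last joint's range is limited). The gripper opens to 85 mm and grips with 20 to 120 N. Pads are 22 mm wide; open, the fingers measure 114 mm over their backs; the gripper's body (76 mm by 85 mm) begins 54 mm behind the grasp point. The pads swing forward as they close: fully open they stand 13 mm farther back than shut.
Start: joints at [1.213, 0.053, 1.613, -0, 1.476, -0.119], TCP at [0.148, 0.607, 0.304] pointing down, gripper open.
Joint ranges: [-3.01, 3.01], [-1.01, 2.22], [0.06, 2.58], [-1.02, 4.17], [0.09, 2.62], [-3.14, 3.14]. Speed limits (rad/s): [2.57, 2.57, 3.14, 3.14, 3.14, 3.14].

### API

Orientations are given as a rotation vector (axis times angle).
In Python, from station import ctrl gives the robot as it stands.
- The arm moves only by the tool apply_moves, never from a script. Its argument "rows" is one flat list of numbers, 6 for each row, row after row: the shift along the tool's x, y, z normalised to -1 to 1, where 1 is 0.6 m, then the turn, a rotation vector about the tool's x, y, z normalised to -1 to 1, where 1 is 90 degrees. A call has 1 to 20 rows; each row is the pose to reach, as a shift and turn from the pose commanded when the call began, along the tool's axes at that moment; what a row does not reach only later rows make up. A row lasts 1/10 s, in which the tool goes at most 50 mm and 8.59 degrees, less where a joint would pass 70% of its speed; a pose out of reach is approached as far as the arm can. A call with a number of a shift or a turn outside -1 to 1 is refused whole. A call with a gripper value outside its range is refused whole. "grip" is the opening, from 0 (shut) to 1 (fully open), set as the call begins (left out, the last holds). The fingers move at their own pace and stop on an object; "grip_force" is the grip in N (left out, the last holds). Time passes only in rows, so rows that repeat a pose let the fingers close. It gives the time, the measured TCP pose, the force, the opening and the grip force at its end, in the units of the state.
- ctrl.get_obs(): the state, without advancing time (a new reading comes with each control period).
- ctrl.get_image(name): name is "scene" or "side" or "wrist"; returns (picture, depth): 480x640x3 uint8, blue, green, red; 480x640 float32, m along the optical axis (not along the pixel's ray), 0 where there is no reading.
- ctrl.camera_model(name): a dict with "mtx" (3x3 intrinsics, pixels), "R" (3x3) and "t" (3): a world point X has camera coordinates R X + t; the wrist camera has in their place "tool_from_camera" (4x4, takes a point from camera to tool coordinates, whose origin is the TCP and whose axes are the flange's). Camera axes: x right, y down, z forward; pixel columns grow to the right and rows downward; lengths in m; the calibration is good to about 2 mm. A picture is of the moment at which its call begins: read the wrist's pose just before it. camera_model takes no time and is no camera call.
- ctrl.finish_job(): hands the job in; it is judged then, once.
The state is a dict: "t": time; "q": joint angles; "dq": joint speeds; "effort": joint torques, N m; "tool_pos": TCP position; "tool_rot": TCP orientation; "contact_force": force on the tool from outside, world axes, zero at the start; "wrist_torque": the same for the moment, N m; "opening": finger opening in m; "grip_force": force on a finger pad.
Only numpy, scipy, OpenCV 4.12 (cv2) and the standard library are available. Lean on these libraries where they do the work, as an engineer would, in place of code of your own. Each camera call takes 0.05 s, during which the arm holds its last target. There are 200 camera calls.

## Working session

There is one attempt and no reset: what is moved stays moved. The work goes in short steps, Python scripts to look and compute and a tool call to move; the robot and the scene stay as the last step left them, time stands still between calls to the robot, and variables do not carry over. Pictures are saved under pics/ and viewed, at most 12 in all, crops included, and the job is handed in when it is done.

Besides the shell and the picture viewer there is one more tool, called after ">>>" as name(argument=value, ...) on one line, values as JSON. apply_moves: Moves the arm, as the interface text tells. Its arguments: {"type":"object","properties":{"rows":{"type":"array","items":{"type":"number"}},"grip":{"type":"number"},"grip_force":{"type":"number"}},"required":["rows"]}

```bash
ls; mkdir -p pics; python3 - <<'E'
from station import ctrl
import cv2,numpy as np
o=ctrl.get_obs();print({k:np.round(v,3).tolist() for k,v in o.items()},ctrl.tip_extent)
for n in("scene","side"):
    p,d=ctrl.get_image(n);cv2.imwrite(f"pics/{n}0.png",p);np.save(f"pics/{n}0.npy",d)
    m=ctrl.camera_model(n);print(n,{k:np.round(v,3).tolist() for k,v in m.items()})
E
```

```text
pics
{'t': 0.0, 'q': [1.213, 0.053, 1.614, -0.0, 1.476, -0.119], 'dq': [-0.001, -0.001, 0.0, 0.001, -0.001, -0.001], 'effort': [0.002, -39.369, -37.017, -0.0, 0.007, 0.0], 'tool_pos': [0.148, 0.607, 0.303], 'tool_rot': [-0.374, -3.119, 0.003], 'contact_force': [-0.517, 0.365, 0.132], 'wrist_torque': [-0.013, -0.021, -0.012], 'grip_force': 0.0, 'opening': 0.085} 0.0726
scene {'mtx': [[534.8, 0.0, 318.597], [0.0, 534.8, 238.254], [0.0, 0.0, 1.0]], 'R': [[0.801, -0.599, -0.019], [-0.292, -0.362, -0.885], [0.523, 0.715, -0.464]], 't': [-0.406, 0.251, 0.602]}
side {'mtx': [[441.768, 0.0, 318.136], [0.0, 441.768, 234.282], [0.0, 0.0, 1.0]], 'R': [[1.0, 0.002, 0.009], [0.009, -0.434, -0.901], [0.002, 0.901, -0.434]], 't': [-0.563, 0.094, 0.917]}
```

View pics/scene0.png

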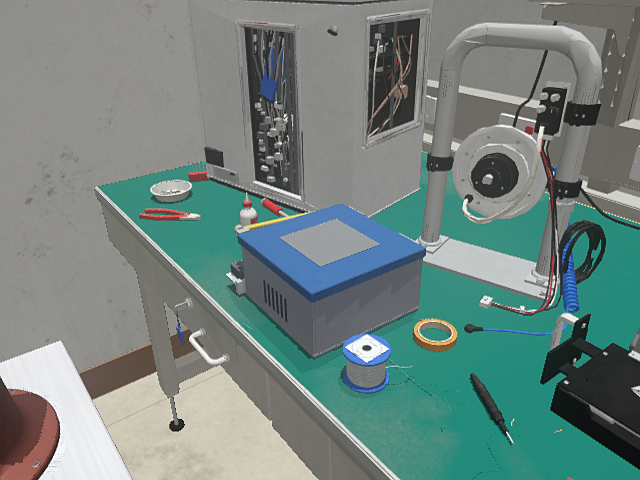

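View pics/side0.png

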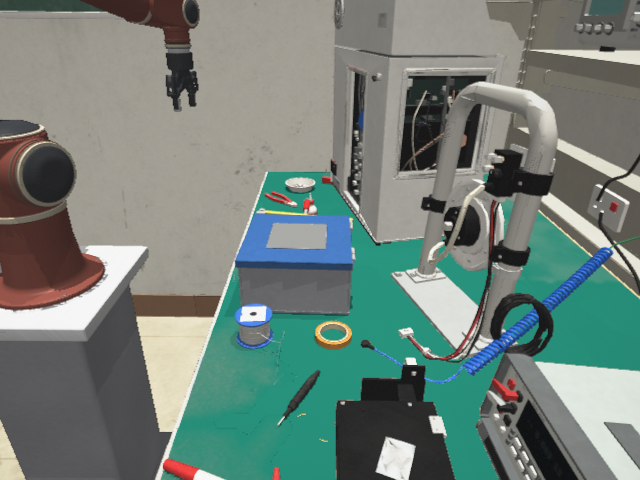

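The lid is around (335,250) in the scene picture. The rod and red grip are behind it at about (270,215), and the bottle is at (248,213). Next I fit the lid pose from depth.

```bash
cat > h.py <<'E'
from station import ctrl
import cv2,numpy as np
from scipy.spatial.transform import Rotation as Ro
def cloud(n,d,o=None):
    m=ctrl.camera_model(n);v,u=np.mgrid[:480,:640]
    P=np.stack([(u-m["mtx"][0,2])/m["mtx"][0,0]*d,(v-m["mtx"][1,2])/m["mtx"][1,1]*d,d],-1)
    if n=="wrist":
        T=np.array(m["tool_from_camera"]);P=P@T[:3,:3].T+T[:3,3]
        return P@Ro.from_rotvec(o["tool_rot"]).as_matrix().T+o["tool_pos"]
    return (P-m["t"])@np.array(m["R"])
E
python3 - <<'E'
from h import *
for n in("scene","side"):
    p=cv2.imread(f"pics/{n}0.png");d=np.load(f"pics/{n}0.npy");W=cloud(n,d)
    h=cv2.cvtColor(p,cv2.COLOR_BGR2HSV)
    m=(h[...,0]>100)&(h[...,0]<125)&(h[...,1]>120)&(d>0)&(abs(W[...,2]-.114)<.006)&(W[...,0]<.75)&(W[...,1]>-.1)
    w=W[m];r=cv2.minAreaRect(w[:,:2].astype(np.float32));print(n,m.sum(),np.median(w[:,2]),r,cv2.boxPoints(r).round(4).tolist())
    red=((h[...,0]<8)|(h[...,0]>172))&(h[...,1]>150)&(d>0)&(W[...,2]>.03)&(W[...,2]<.2)&(W[...,0]<.8)&(W[...,1]>.1)
    k,l,s,c=cv2.connectedComponentsWithStats(red.astype(np.uint8))
    for i in range(1,k):
        if s[i,4]>15:print("red",s[i,4],c[i],np.median(W[l==i],0).round(4),W[l==i].min(0).round(3),W[l==i].max(0).round(3))
o=ctrl.get_obs();print(np.round(ctrl.camera_model("wrist")["tool_from_camera"],3))
p,d=ctrl.get_image("wrist");cv2.imwrite("pics/w0.png",p);np.save("pics/w0.npy",d)
E
```

```text
scene 5392 0.11296683199965413 ((0.5184858441352844, -0.005495339632034302), (0.19259805977344513, 0.20754775404930115), 88.92205810546875) [[0.41290000081062317, -0.0997999981045723], [0.6204000115394592, -0.10369999706745148], [0.6241000294685364, 0.08879999816417694], [0.4165000021457672, 0.09269999712705612]]
red 102 [271.64705882 205.93137255] [0.5273 0.1615 0.1079] [0.523 0.139 0.099] [0.537 0.192 0.11 ]
side 2870 0.11346358642646046 ((0.5220361948013306, -0.006419479846954346), (0.19140569865703583, 0.2042185664176941), 88.55866241455078) [[0.41760000586509705, -0.09950000047683716], [0.6216999888420105, -0.1046999990940094], [0.6265000104904175, 0.08669999986886978], [0.42239999771118164, 0.09179999679327011]]
red 46 [306.30434783 203.93478261] [0.534  0.1635 0.109 ] [0.527 0.139 0.103] [0.54  0.19  0.111]
[[-0.001 -0.948 -0.317  0.082]
 [ 1.    -0.001  0.    -0.   ]
 [-0.001 -0.317  0.948 -0.071]
 [ 0.     0.     0.     1.   ]]
```

View pics/w0.png

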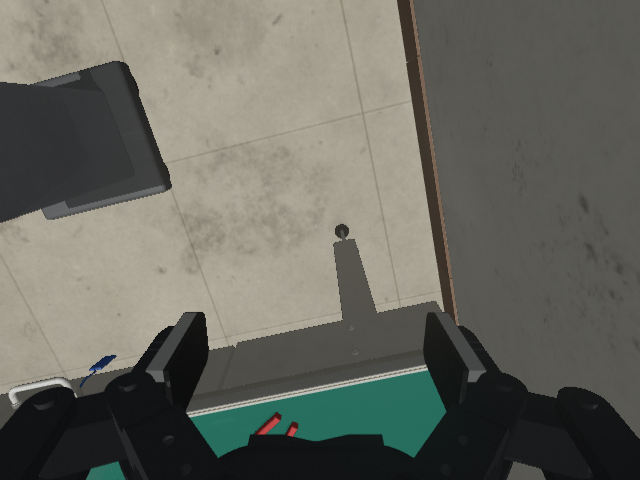

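The start view shows only the floor and the bench edge. The case centre is about (0.52, -0.005), yaw about -1.2°, with the grip near (0.53, 0.165, 0.102). I'll go above it with the jaws along case x.

>>> apply_moves(rows=[-0.788,-0.55,0,0,0,0.861,-0.788,-0.55,0,0,0,0.861,-0.788,-0.55,0,0,0,0.861,-0.788,-0.55,0,0,0,0.861,-0.788,-0.55,0,0,0,0.861,-0.788,-0.55,0,0,0,0.861,-0.788,-0.55,0,0,0,0.861,-0.788,-0.55,0,0,0,0.861,-0.788,-0.55,0,0,0,0.861,-0.788,-0.55,0,0,0,0.861,-0.788,-0.55,0,0,0,0.861,-0.788,-0.55,0,0,0,0.861,-0.788,-0.55,0,0,0,0.861,-0.788,-0.55,0,0,0,0.861,-0.788,-0.55,0,0,0,0.861,-0.788,-0.55,0,0,0,0.861])

```text
t: 1.75
tool_pos: [0.5284, 0.1758, 0.3038]
tool_rot: [-2.242, -2.2, 0.0]
contact_force: [0.0, -0.3, -0.1]
opening: 0.0854
grip_force: 0.0
```

```bash
python3 - <<'E'
from h import *
o=ctrl.get_obs();print({k:np.round(o[k],3).tolist() for k in("t","q","tool_pos","tool_rot","contact_force")})
print(Ro.from_rotvec(o["tool_rot"]).as_matrix().round(3))
p,d=ctrl.get_image("wrist");cv2.imwrite("pics/w1.png",p);np.save("pics/w1.npy",d)
W=cloud("wrist",d,o);h=cv2.cvtColor(p,cv2.COLOR_BGR2HSV)
def comp(name,m,n=40):
    k,l,s,c=cv2.connectedComponentsWithStats(m.astype(np.uint8))
    for i in range(1,k):
        if s[i,4]>n:print(name,s[i,4],c[i].round(),np.median(W[l==i],0).round(4),W[l==i].min(0).round(3),W[l==i].max(0).round(3))
comp("red",((h[...,0]<8)|(h[...,0]>172))&(h[...,1]>140)&(d>0))
comp("yel",(h[...,0]>20)&(h[...,0]<33)&(h[...,1]>140)&(d>0))
comp("blue",(h[...,0]>100)&(h[...,0]<125)&(h[...,1]>120)&(d>0),300)
E
```

```text
{'t': 1.75, 'q': [0.188, -0.11, 1.772, 0.0, 1.479, 0.206], 'tool_pos': [0.528, 0.176, 0.304], 'tool_rot': [-2.242, -2.2, 0.0], 'contact_force': [0.021, -0.258, -0.086]}
[[ 0.019  1.    -0.   ]
 [ 1.    -0.019  0.   ]
 [ 0.    -0.    -1.   ]]
red 322 [326.  93.] [0.5368 0.2709 0.0784] [0.529 0.263 0.076] [0.546 0.279 0.081]
red 1179 [320. 242.] [0.5309 0.1665 0.1102] [0.523 0.14  0.104] [0.539 0.19  0.113]
blue 18362 [314. 380.] [0.525  0.0537 0.1147] [ 0.418 -0.037  0.1  ] [0.622 0.194 0.317]
```

View pics/w1.png

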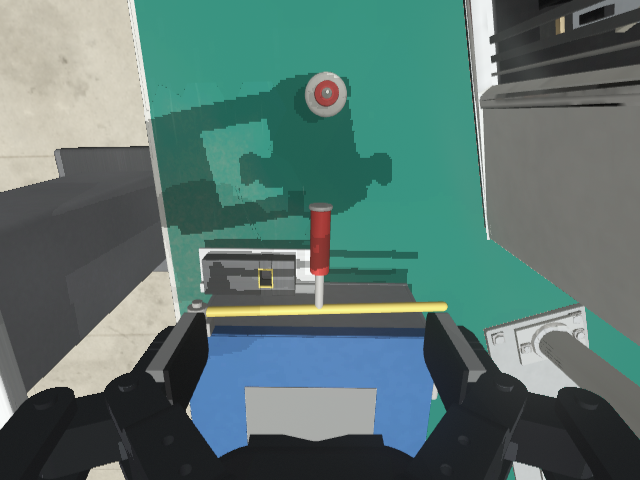

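The wrist view shows the grip at (320,240), the rod from (207,312) to (447,306), and the yellow-edged hole at (265,278). The bottle is well outside at (326,93). Now I measure the hole and the rod line.

```bash
python3 - <<'E'
from h import *
o=ctrl.get_obs();p=cv2.imread("pics/w1.png");d=np.load("pics/w1.npy");W=cloud("wrist",d,o);h=cv2.cvtColor(p,cv2.COLOR_BGR2HSV)
y=(h[...,0]>18)&(h[...,0]<35)&(h[...,1]>100)&(d>0)
ho=y.copy();ho[:,:250]=0;ho[:,285:]=0;ho[:262]=0;ho[294:]=0
v,u=np.nonzero(ho);print(len(v),u.min(),u.max(),v.min(),v.max())
w=W[ho];print("hole",np.median(w,0).round(4),w.min(0).round(4),w.max(0).round(4))
# ray intersect z=.045 for bbox centre
m=ctrl.camera_model("wrist");T=np.array(m["tool_from_camera"]);R=Ro.from_rotvec(o["tool_rot"]).as_matrix()
def ray(u,v,z):
    c=np.linalg.solve(m["mtx"],[u,v,1]);r=R@T[:3,:3]@c;a=o["tool_pos"]+R@T[:3,3];return (a+r*(z-a[2])/r[2]).round(4)
print("hole ray",[ray(a,b,.045) for a,b in((u.min(),v.min()),(u.max()+1,v.max()+1),((u.min()+u.max()+1)/2,(v.min()+v.max()+1)/2))])
r=y.copy();r[:295]=0;r[322:]=0
w=W[r];f=np.polyfit(w[:,0],w[:,1],1);g=np.polyfit(w[:,0],w[:,2],1);print("rod yaw",f[0],"slope z",g[0],w.min(0),w.max(0),np.polyval(f,.53),np.polyval(g,.53),r.sum())
vv,uu=np.nonzero(r);print(uu.min(),uu.max())
E
```

```text
109 258 272 269 287
hole [0.4787 0.1094 0.0459] [0.472  0.1002 0.0305] [0.4862 0.1197 0.0483]
hole ray [array([0.4728, 0.1188, 0.045 ]), array([0.4858, 0.0988, 0.045 ]), array([0.4793, 0.1089, 0.045 ])]
rod yaw -0.030398244580438844 slope z -0.06634539069727594 [0.43264057 0.08260947 0.05696402] [0.6345487  0.11552811 0.11521896] 0.1092531056285995 0.1061584551693181 2262
206 447
```

>>> apply_moves(rows=[-0.0133,0.0045,0.08,0,0,0,-0.0133,0.0045,0.15,0,0,0,-0.0133,0.0045,0.2,0,0,0,-0.0133,0.0045,0.225,0,0,0,-0.0133,0.0045,0.243,0,0,0,-0.0133,0.0045,0.243,0,0,0,-0.0133,0.0045,0.243,0,0,0], grip=0.5, grip_force=30)

```text
t: 2.5
tool_pos: [0.5326, 0.1671, 0.1598]
tool_rot: [2.242, 2.198, 0.004]
contact_force: [-0.3, -0.9, 0.1]
opening: 0.0428
grip_force: 0.0
```

```bash
python3 - <<'E'
from h import *
o=ctrl.get_obs();print({k:np.round(o[k],4).tolist() for k in("t","tool_pos","contact_force","opening")})
p,d=ctrl.get_image("wrist");cv2.imwrite("pics/w2.png",p)
E
```

```text
{'t': 2.5, 'tool_pos': [0.5326, 0.1671, 0.1598], 'contact_force': [-0.3293, -0.8632, 0.0541], 'opening': 0.0428}
```

View pics/w2.png

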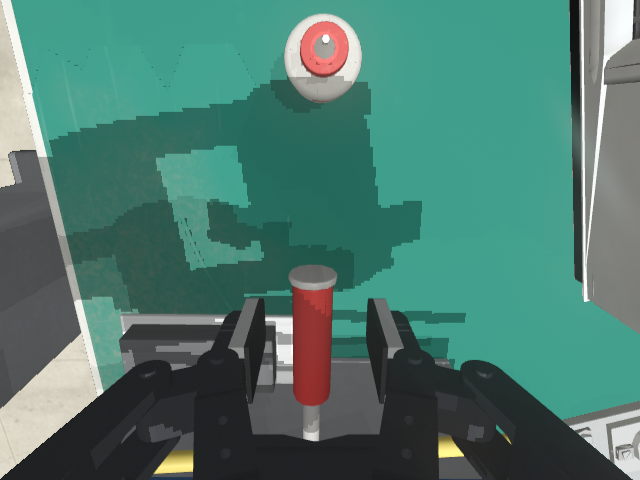

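The grip sits between the pads at (312,340), and the jaw centre is at about (316,340). I shift -1.5 mm and close.

>>> apply_moves(rows=[0,-0.0025,0,0,0,0,0,-0.0025,0,0,0,0,0,-0.0025,0,0,0,0])

```text
t: 2.85
tool_pos: [0.5305, 0.1668, 0.1588]
tool_rot: [2.244, 2.198, 0.002]
contact_force: [0.7, -0.0, 0.4]
opening: 0.0427
grip_force: 0.0
```

>>> apply_moves(rows=[0,0,0,0,0,0,0,0,0,0,0,0,0,0,0,0,0,0,0,0,0,0,0,0,0,0,0,0,0,0,0,0,0,0,0,0,0,0,0,0,0,0,0,0,0,0,0,0], grip=0, grip_force=40)

```text
t: 3.65
tool_pos: [0.5309, 0.1668, 0.1585]
tool_rot: [2.243, 2.198, 0.003]
contact_force: [6.2, 0.8, -1.8]
opening: 0.0136
grip_force: 39.0
```

>>> apply_moves(rows=[0,0.001,0,0,0,0,0,0.001,0,0,0,0,0,0.001,0,0,0,0])

```text
t: 3.95
tool_pos: [0.5311, 0.1668, 0.1584]
tool_rot: [2.244, 2.198, 0.001]
contact_force: [4.3, 0.3, -0.1]
opening: 0.0136
grip_force: 39.2
```

```bash
cat >> h.py <<'E'
def pin(th): return np.array([100-190*np.cos(th),110+190*np.sin(th)])
def grip(th,ph,r=95): return pin(th)+r*np.array([np.cos(th+ph),-np.sin(th+ph)])
def rows(G0,Gs): 
    for g in Gs:
        d=(np.array(g)-G0)/600; print(f"[0, {d[0]:.4f}, {-d[1]:.4f}, 0,0,0]",np.round(g,1))
E
python3 - <<'E'
from h import *
a=.066;G0=grip(0,a)
rows(G0,[grip(0,f) for f in np.linspace(a,.55,11)[1:]])
E
```

```text
[0, -0.0007, 0.0076, 0,0,0] [ 4.4 99.2]
[0, -0.0017, 0.0152, 0,0,0] [ 3.7 94.6]
[0, -0.0032, 0.0227, 0,0,0] [ 2.9 90.1]
[0, -0.0050, 0.0302, 0,0,0] [ 1.8 85.6]
[0, -0.0071, 0.0376, 0,0,0] [ 0.5 81.2]
[0, -0.0096, 0.0448, 0,0,0] [-1.  76.9]
[0, -0.0125, 0.0519, 0,0,0] [-2.7 72.6]
[0, -0.0156, 0.0589, 0,0,0] [-4.6 68.4]
[0, -0.0192, 0.0657, 0,0,0] [-6.7 64.3]
[0, -0.0230, 0.0723, 0,0,0] [-9.  60.3]
```

>>> apply_moves(rows=[0,0.001,0,0,0,0,0,0.001,0.0038,0,0,0,0,0.001,0.0076,0,0,0,0,0.0,0.0152,0,0,0,0,-0.0015,0.0227,0,0,0,0,-0.003,0.0302,0,0,0,0,-0.003,0.0302,0,0,0])

```text
t: 4.65
tool_pos: [0.5279, 0.1669, 0.1385]
tool_rot: [-2.243, -2.197, 0.003]
contact_force: [-1.4, 2.1, -1.0]
opening: 0.0136
grip_force: 39.1
```

>>> apply_moves(rows=[0,-0.002,0.0074,0,0,0,0,-0.0046,0.0146,0,0,0,0,-0.0075,0.0217,0,0,0,0,-0.0106,0.0287,0,0,0,0,-0.0142,0.0355,0,0,0,0,-0.018,0.0421,0,0,0,0,-0.018,0.0421,0,0,0])

```text
t: 5.35
tool_pos: [0.5168, 0.1672, 0.1137]
tool_rot: [-2.242, -2.197, 0.003]
contact_force: [-5.7, 1.5, 0.6]
opening: 0.0136
grip_force: 39.6
```

```bash
python3 - <<'E'
from h import *
o=ctrl.get_obs();print({k:np.round(o[k],4).tolist() for k in("t","tool_pos","contact_force","opening")})
p,d=ctrl.get_image("scene");q,_=ctrl.get_image("wrist")
cv2.imwrite("pics/c3.png",np.hstack([cv2.resize(p[150:330,180:420],(400,300)),cv2.resize(q,(400,300))]))
E
```

```text
{'t': 5.35, 'tool_pos': [0.5168, 0.1672, 0.1137], 'contact_force': [-5.6898, 1.4812, 0.6103], 'opening': 0.0136}
```

View pics/c3.png

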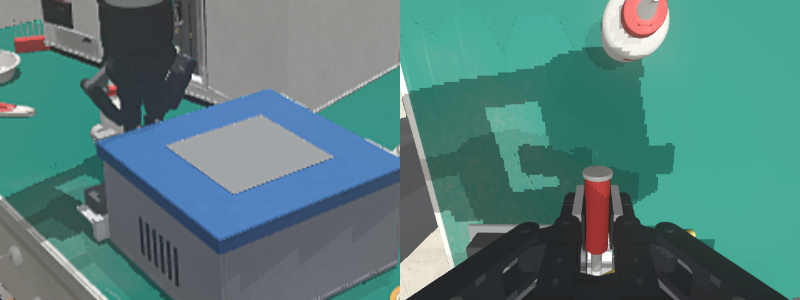

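The grip is held and the rod is pressed about 0.55 rad down with the lid still shut. Next I raise the lid along the planned path.

```bash
python3 - <<'E'
from h import *
G0=grip(0,.567)+[1.5,0]
rows(G0,[grip(t,.567+.05*t) for t in np.linspace(0,.9,13)])
E
```

```text
[0, -0.0025, -0.0000, 0,0,0] [-9.9 59. ]
[0, -0.0087, -0.0135, 0,0,0] [-13.6  67.1]
[0, -0.0139, -0.0274, 0,0,0] [-16.7  75.4]
[0, -0.0181, -0.0418, 0,0,0] [-19.2  84. ]
[0, -0.0213, -0.0564, 0,0,0] [-21.1  92.8]
[0, -0.0233, -0.0713, 0,0,0] [-22.4 101.7]
[0, -0.0243, -0.0863, 0,0,0] [-23.  110.7]
[0, -0.0242, -0.1014, 0,0,0] [-22.9 119.8]
[0, -0.0229, -0.1164, 0,0,0] [-22.1 128.8]
[0, -0.0206, -0.1314, 0,0,0] [-20.7 137.8]
[0, -0.0171, -0.1462, 0,0,0] [-18.6 146.7]
[0, -0.0126, -0.1608, 0,0,0] [-15.9 155.5]
[0, -0.0069, -0.1750, 0,0,0] [-12.5 164. ]
```

>>> apply_moves(rows=[0,-0.0025,0,0,0,0,0,-0.0025,0,0,0,0,0,-0.0055,-0.0067,0,0,0,0,-0.0087,-0.0135,0,0,0,0,-0.0113,-0.0204,0,0,0,0,-0.0139,-0.0274,0,0,0,0,-0.016,-0.0346,0,0,0,0,-0.0181,-0.0418,0,0,0,0,-0.0181,-0.0418,0,0,0])

```text
t: 6.35
tool_pos: [0.5082, 0.1674, 0.1413]
tool_rot: [2.243, 2.197, 0.004]
contact_force: [3.8, 1.9, -3.1]
opening: 0.0135
grip_force: 39.3
```

```bash
python3 - <<'E'
from h import *
o=ctrl.get_obs();print({k:np.round(o[k],4).tolist() for k in("t","tool_pos","contact_force","opening")})
p,d=ctrl.get_image("scene")
cv2.imwrite("pics/c4.png",cv2.resize(p[150:330,180:420],(400,300)))
E
```

```text
{'t': 6.35, 'tool_pos': [0.5082, 0.1674, 0.1413], 'contact_force': [3.8248, 1.9269, -3.1203], 'opening': 0.0135}
```

View pics/c4.png

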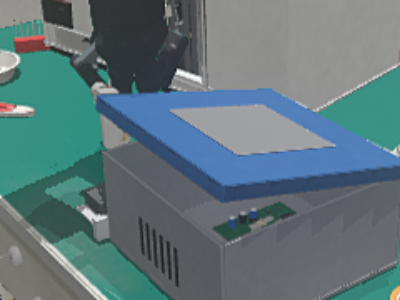

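The lid is lifting with the force along the rod, so I continue.

>>> apply_moves(rows=[0,-0.0032,-0.0146,0,0,0,0,-0.0052,-0.0295,0,0,0,0,-0.0062,-0.0445,0,0,0,0,-0.0061,-0.0596,0,0,0,0,-0.0048,-0.0746,0,0,0,0,-0.0025,-0.0896,0,0,0,0,0.001,-0.1044,0,0,0,0,0.0055,-0.119,0,0,0,0,0.0112,-0.1332,0,0,0,0,0.0112,-0.1332,0,0,0,0,0.0112,-0.1332,0,0,0])

```text
t: 7.5
tool_pos: [0.514, 0.1672, 0.2199]
tool_rot: [-2.244, -2.198, 0.0]
contact_force: [1.2, 5.2, -3.0]
opening: 0.0135
grip_force: 39.6
```

```bash
python3 - <<'E'
from h import *
from scipy.optimize import fsolve
o=ctrl.get_obs();print({k:np.round(o[k],4).tolist() for k in("t","tool_pos","contact_force","opening")})
G=[o["tool_pos"][0]*1e3-525.7,o["tool_pos"][2]*1e3-54.4]
s=fsolve(lambda v:grip(v[0],v[1]-v[0])-G,[.9,1.5]);print("G",G,"theta,psi",s,"tip",grip(s[0],s[1]-s[0],201))
p,d=ctrl.get_image("wrist");np.save("pics/w5.npy",d);q,e=ctrl.get_image("scene");np.save("pics/s5.npy",e);cv2.imwrite("pics/w5.png",p);cv2.imwrite("pics/s5.png",q)
cv2.imwrite("pics/c5.png",np.hstack([cv2.resize(q[100:340,150:430],(400,343)),cv2.resize(p,(400,343))]))
E
```

```text
{'t': 7.5, 'tool_pos': [0.514, 0.1672, 0.2199], 'contact_force': [1.1817, 5.2112, -3.0141], 'opening': 0.0135}
G [np.float64(-11.691916536124495), np.float64(165.47997417149918)] theta,psi [0.9131826  1.52402372] tip [-6.73582729 59.59589992]
```

View pics/c5.png

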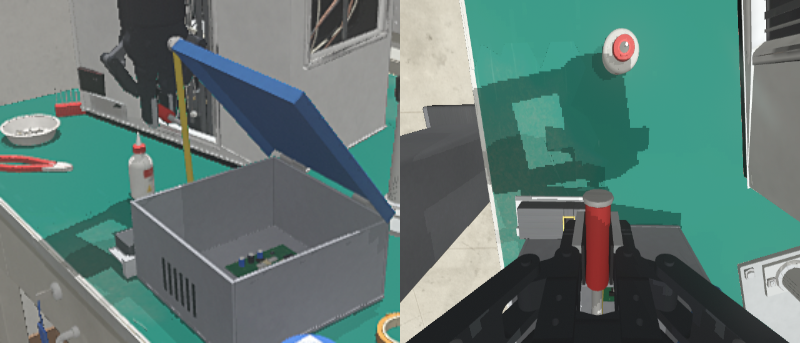

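The lid is up at about 0.9 rad. The rod is nearly upright, visible from (181,50) to (188,180) in the left crop. I'll check the rod angle with the scene depth.

```bash
cat >> h.py <<'E'
def rodfit(p,d):
    W=cloud("scene",d);h=cv2.cvtColor(p,cv2.COLOR_BGR2HSV)
    m=(h[...,0]>18)&(h[...,0]<34)&(h[...,1]>110)&(d>0)&(abs(W[...,1]-.11)<.03)&(W[...,2]>.05)&(abs(W[...,0]-.5)<.12)
    # direction from pixels: intersect rays with rod plane (case y=122), yaw -.02
    v,u=np.nonzero(m);c=ctrl.camera_model("scene");R=np.array(c["R"]);a=-R.T@c["t"]
    r=np.linalg.solve(c["mtx"],np.stack([u,v,np.ones(len(u))]));r=R.T@r
    n=np.array([.02,1,0]);P=(a[:,None]+r*((n@[.48,.110,0]-n@a)/(n@r))).T
    f=np.polyfit(P[:,2],P[:,0],1);print("rod n",len(u),"dx/dz",f[0].round(4),"psi",(np.pi/2+np.arctan(f[0])).round(4),"x at z=.045/.165",np.polyval(f,[.045,.165]).round(4),"z",P[:,2].min().round(3),P[:,2].max().round(3),"depth med",np.median(W[m],0).round(4))
E
python3 - <<'E'
from h import *
rodfit(cv2.imread("pics/s5.png"),np.load("pics/s5.npy"))
E
```

```text
rod n 381 dx/dz -0.057 psi 1.5139 x at z=.045/.165 [0.5184 0.5115] z 0.091 0.25 depth med [0.5095 0.1067 0.1784]
```

```bash
cat >> h.py <<'E'
from scipy.optimize import fsolve
def state(o,dx=525.7,dz=54.4):
    G=np.array([o["tool_pos"][0]*1e3-dx,o["tool_pos"][2]*1e3-dz]);s=fsolve(lambda v:grip(v[0],v[1]-v[0])-G,[.8,1.55]);return G,s,grip(s[0],s[1]-s[0],201)
def Gtip(x,z):
    s=fsolve(lambda v:grip(v[0],v[1]-v[0],201)-[x,z],[.75,1.55]);return grip(s[0],s[1]-s[0])
E
python3 - <<'E'
from h import *
G,s,t=state(ctrl.get_obs());print(G,s,t)
rows(G,[Gtip(x,z) for x,z in((-14,59),(-22,58),(-30,58),(-36,57),(-41,56),(-41,53),(-41,50),(-41,47),(-41,44))])
E
```

```text
[-11.99182058 164.78743811] [0.90697145 1.5173642 ] [-6.33071001 58.93871669]
[0, -0.0057, -0.0003, 0,0,0] [-15.4 165. ]
[0, -0.0131, 0.0013, 0,0,0] [-19.9 164. ]
[0, -0.0197, 0.0016, 0,0,0] [-23.8 163.8]
[0, -0.0259, 0.0035, 0,0,0] [-27.5 162.7]
[0, -0.0312, 0.0055, 0,0,0] [-30.7 161.5]
[0, -0.0340, 0.0102, 0,0,0] [-32.4 158.7]
[0, -0.0368, 0.0150, 0,0,0] [-34.1 155.8]
[0, -0.0394, 0.0199, 0,0,0] [-35.7 152.9]
[0, -0.0420, 0.0248, 0,0,0] [-37.2 149.9]
```

>>> apply_moves(rows=[0,-0.003,0,0,0,0,0,-0.0057,-0.0003,0,0,0,0,-0.0094,0.0005,0,0,0,0,-0.0131,0.0013,0,0,0,0,-0.0165,0.0015,0,0,0,0,-0.0197,0.0016,0,0,0,0,-0.0228,0.0026,0,0,0,0,-0.0259,0.0035,0,0,0,0,-0.0286,0.0045,0,0,0,0,-0.0312,0.0055,0,0,0,0,-0.0312,0.0055,0,0,0,0,-0.0312,0.0055,0,0,0])

```text
t: 8.8
tool_pos: [0.4949, 0.1677, 0.2158]
tool_rot: [-2.243, -2.198, 0.0]
contact_force: [0.4, 5.8, -2.7]
opening: 0.0138
grip_force: 39.6
```

```bash
python3 - <<'E'
from h import *
o=ctrl.get_obs();G,s,t=state(o);print(G,s,t,o["contact_force"].round(1))
p,d=ctrl.get_image("scene");cv2.imwrite("pics/s6.png",p);rodfit(p,d)
p,d=ctrl.get_image("wrist");cv2.imwrite("pics/w6.png",p)
rows(G,[Gtip(x,z) for x,z in((-41,53),(-41,50),(-41,48),(-41,46),(-41,44),(-41,42))])
E
```

```text
[-30.80590139 161.44885068] [0.87637552 1.66797246] [-41.09036776  55.94894664] [ 0.4  5.8 -2.7]
rod n 398 dx/dz 0.0975 psi 1.668 x at z=.045/.165 [0.4811 0.4928] z 0.092 0.246 depth med [0.4925 0.1074 0.1773]
[0, -0.0027, 0.0047, 0,0,0] [-32.4 158.7]
[0, -0.0054, 0.0095, 0,0,0] [-34.1 155.8]
[0, -0.0072, 0.0127, 0,0,0] [-35.1 153.8]
[0, -0.0090, 0.0159, 0,0,0] [-36.2 151.9]
[0, -0.0107, 0.0192, 0,0,0] [-37.2 149.9]
[0, -0.0124, 0.0225, 0,0,0] [-38.2 148. ]
```

View pics/w6.png

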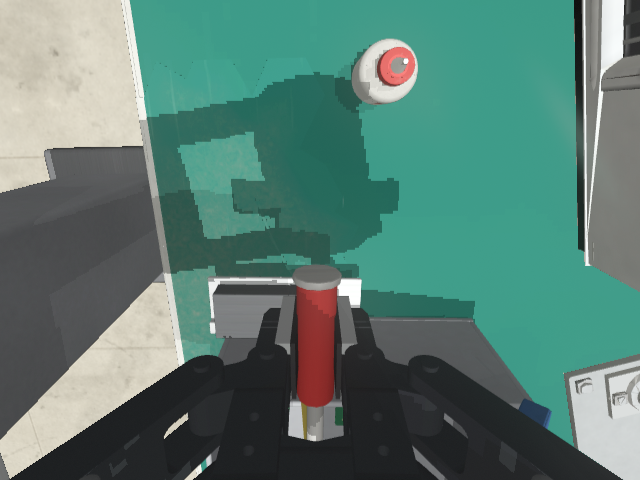

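The hole is hidden behind the grip, but the model and the scene fit agree that the tip is about 3 mm behind the hole, 11 mm above the ledge. I lower gently.

>>> apply_moves(rows=[0,-0.0027,0.0047,0,0,0,0,-0.0054,0.0095,0,0,0,0,-0.0072,0.0127,0,0,0,0,-0.009,0.0159,0,0,0,0,-0.0107,0.0192,0,0,0,0,-0.0107,0.0192,0,0,0,0,-0.0107,0.0192,0,0,0])

```text
t: 9.6
tool_pos: [0.4884, 0.1679, 0.2045]
tool_rot: [-2.243, -2.198, 0.001]
contact_force: [-0.6, 4.6, -2.6]
opening: 0.0133
grip_force: 39.7
```

```bash
cat > st.py <<'E'
from h import *
import sys
o=ctrl.get_obs();G,s,t=state(o);print(o["t"],"th,psi",s.round(3),"tip",t.round(1),"F",o["contact_force"].round(1))
T=eval(sys.argv[1]);rows(G,[Gtip(x,z) for x,z in T])
E
python3 st.py "[(x,43) for x in (-42,-43,-44,-45,-46,-47,-48,-49)]+[(-41,41),(-41,38),(-41,34),(-41,31)]"
```

```text
9.6 th,psi [0.791 1.609] tip [-41.4  44.2] F [-0.6  4.6 -2.6]
[0, -0.0015, 0.0020, 0,0,0] [-38.2 148.9]
[0, -0.0023, 0.0020, 0,0,0] [-38.7 148.9]
[0, -0.0032, 0.0020, 0,0,0] [-39.2 148.9]
[0, -0.0040, 0.0021, 0,0,0] [-39.7 148.9]
[0, -0.0048, 0.0021, 0,0,0] [-40.2 148.8]
[0, -0.0057, 0.0022, 0,0,0] [-40.7 148.8]
[0, -0.0065, 0.0022, 0,0,0] [-41.2 148.8]
[0, -0.0073, 0.0023, 0,0,0] [-41.7 148.7]
[0, -0.0024, 0.0052, 0,0,0] [-38.7 147. ]
[0, -0.0048, 0.0102, 0,0,0] [-40.2 144. ]
[0, -0.0080, 0.0169, 0,0,0] [-42.1 140. ]
[0, -0.0103, 0.0219, 0,0,0] [-43.5 137. ]
```

>>> apply_moves(rows=[0,-0.0012,0.0026,0,0,0,0,-0.0024,0.0052,0,0,0,0,-0.0024,0.0052,0,0,0,0,-0.0024,0.0052,0,0,0])

```text
t: 10.0
tool_pos: [0.4863, 0.168, 0.201]
tool_rot: [-2.242, -2.196, 0.003]
contact_force: [-3.7, 6.3, -0.9]
opening: 0.0132
grip_force: 39.9
```

```bash
python3 st.py "[(-41,38),(-41,36),(-41,33),(-41,31)]+[(x,41) for x in (-42,-43,-44,-45,-46,-47,-48,-49)]"
```

```text
10.0 th,psi [0.765 1.595] tip [-42.1  40.6] F [-3.7  6.3 -0.9]
[0, -0.0013, 0.0043, 0,0,0] [-40.2 144. ]
[0, -0.0029, 0.0076, 0,0,0] [-41.2 142. ]
[0, -0.0052, 0.0126, 0,0,0] [-42.6 139. ]
[0, -0.0067, 0.0160, 0,0,0] [-43.5 137. ]
[0, 0.0004, -0.0007, 0,0,0] [-39.2 147. ]
[0, -0.0004, -0.0006, 0,0,0] [-39.7 146.9]
[0, -0.0012, -0.0006, 0,0,0] [-40.2 146.9]
[0, -0.0021, -0.0006, 0,0,0] [-40.7 146.9]
[0, -0.0029, -0.0005, 0,0,0] [-41.2 146.9]
[0, -0.0037, -0.0005, 0,0,0] [-41.7 146.9]
[0, -0.0045, -0.0004, 0,0,0] [-42.2 146.8]
[0, -0.0054, -0.0004, 0,0,0] [-42.7 146.8]
```

Contact. The force points forward, so I slide the tip forward lightly.

>>> apply_moves(rows=[0,-0.001,0,0,0,0,0,-0.002,0,0,0,0,0,-0.003,0,0,0,0,0,-0.003,0,0,0,0])

```text
t: 10.4
tool_pos: [0.4854, 0.168, 0.2013]
tool_rot: [-2.243, -2.198, -0.001]
contact_force: [0.6, 5.9, -2.7]
opening: 0.0134
grip_force: 39.6
```

```bash
python3 st.py "[(-45,38),(-45,36),(-45,33),(-45,31)]+[(x,41) for x in (-45,-46,-47,-48,-49)]"
```

```text
10.4 th,psi [0.767 1.608] tip [-44.3  41. ] F [ 0.6  5.9 -2.7]
[0, -0.0030, 0.0050, 0,0,0] [-42.1 144. ]
[0, -0.0046, 0.0083, 0,0,0] [-43.1 142. ]
[0, -0.0069, 0.0132, 0,0,0] [-44.5 139. ]
[0, -0.0083, 0.0166, 0,0,0] [-45.3 137. ]
[0, -0.0006, 0.0000, 0,0,0] [-40.7 146.9]
[0, -0.0014, 0.0001, 0,0,0] [-41.2 146.9]
[0, -0.0022, 0.0001, 0,0,0] [-41.7 146.9]
[0, -0.0031, 0.0002, 0,0,0] [-42.2 146.8]
[0, -0.0039, 0.0002, 0,0,0] [-42.7 146.8]
```

The force is back to the hanging value, so the tip appears to be over or in the hole. I lower slowly.

>>> apply_moves(rows=[0,-0.0015,0.0025,0,0,0,0,-0.003,0.005,0,0,0,0,-0.0046,0.0083,0,0,0,0,-0.0046,0.0083,0,0,0,0,-0.0046,0.0083,0,0,0])

```text
t: 10.9
tool_pos: [0.4826, 0.1681, 0.1963]
tool_rot: [-2.243, -2.198, -0.0]
contact_force: [0.8, 6.1, -2.9]
opening: 0.0137
grip_force: 39.6
```

```bash
python3 st.py "[(-45,34),(-45,32),(-45,31),(-45,30)]+[(x,36) for x in (-45,-46,-47,-48,-49)]"
```

```text
10.9 th,psi [0.731 1.589] tip [-45.   35.9] F [ 0.8  6.1 -2.9]
[0, -0.0014, 0.0032, 0,0,0] [-44. 140.]
[0, -0.0030, 0.0065, 0,0,0] [-44.9 138. ]
[0, -0.0037, 0.0082, 0,0,0] [-45.3 137. ]
[0, -0.0044, 0.0098, 0,0,0] [-45.8 136. ]
[0, 0.0001, -0.0002, 0,0,0] [-43.1 142. ]
[0, -0.0007, -0.0001, 0,0,0] [-43.6 142. ]
[0, -0.0015, -0.0001, 0,0,0] [-44. 142.]
[0, -0.0023, -0.0001, 0,0,0] [-44.5 141.9]
[0, -0.0031, -0.0001, 0,0,0] [-45.  141.9]
```

>>> apply_moves(rows=[0,-0.0014,0.0032,0,0,0,0,-0.003,0.0065,0,0,0,0,-0.0037,0.0082,0,0,0,0,-0.0037,0.0082,0,0,0,0,-0.0037,0.0082,0,0,0])

```text
t: 11.4
tool_pos: [0.4808, 0.1682, 0.192]
tool_rot: [-2.244, -2.198, -0.002]
contact_force: [0.3, 5.6, -1.0]
opening: 0.0133
grip_force: 39.7
```

```bash
python3 st.py "[(-45,29),(-45,28),(-45,27)]+[(x,31) for x in (-45,-46,-47,-48)]"; python3 - <<'E'
from h import *
p,d=ctrl.get_image("scene");cv2.imwrite("pics/s7.png",p);rodfit(p,d)
E
```

```text
11.4 th,psi [0.702 1.569] tip [-44.8  31.6] F [ 0.3  5.6 -1. ]
[0, -0.0021, 0.0044, 0,0,0] [-46.2 135. ]
[0, -0.0028, 0.0061, 0,0,0] [-46.7 134. ]
[0, -0.0036, 0.0078, 0,0,0] [-47.1 133. ]
[0, -0.0007, 0.0011, 0,0,0] [-45.3 137. ]
[0, -0.0015, 0.0011, 0,0,0] [-45.8 137. ]
[0, -0.0022, 0.0011, 0,0,0] [-46.3 137. ]
[0, -0.0030, 0.0011, 0,0,0] [-46.8 137. ]
rod n 319 dx/dz -0.0 psi 1.5708 x at z=.045/.165 [0.4783 0.4783] z 0.092 0.22 depth med [0.4767 0.1078 0.1615]
```

The floor is felt at tip z ≈ 31 mm. I lower a touch more to put the full weight on it.

>>> apply_moves(rows=[0,-0.0007,0.0015,0,0,0,0,-0.001,0.003,0,0,0,0,-0.001,0.003,0,0,0,0,-0.001,0.003,0,0,0])

```text
t: 11.85
tool_pos: [0.4807, 0.1682, 0.1915]
tool_rot: [2.244, 2.198, 0.003]
contact_force: [-0.8, 4.4, 3.5]
opening: 0.0135
grip_force: 40.3
```

```bash
python3 st.py "[(-45,31)]"
```

```text
11.85 th,psi [0.698 1.565] tip [-44.5  31.1] F [-0.8  4.4  3.5]
[0, -0.0005, 0.0002, 0,0,0] [-45.3 137. ]
```

Seated: the tip rests on the floor and pushes back 3.5 N. I release and withdraw upward and outward.

>>> apply_moves(rows=[0,0,-0.001,0,0,0,0,0,-0.001,0,0,0,0,0,-0.001,0,0,0,0,0,-0.001,0,0,0,0,0,-0.001,0,0,0,0,0,-0.001,0,0,0,0,0,-0.001,0,0,0], grip=0.5)

```text
t: 12.55
tool_pos: [0.4801, 0.1677, 0.1906]
tool_rot: [2.244, 2.199, -0.0]
contact_force: [0.4, 0.0, 0.1]
opening: 0.0426
grip_force: 0.0
```

```bash
python3 - <<'E'
from h import *
o=ctrl.get_obs();print(o["opening"],o["contact_force"],o["tool_pos"])
p,d=ctrl.get_image("scene");rodfit(p,d);q,_=ctrl.get_image("wrist")
cv2.imwrite("pics/c8.png",np.hstack([cv2.resize(p[100:340,150:430],(400,343)),cv2.resize(q,(400,343))]))
E
```

```text
0.04256239184382245 [0.41237437 0.04380954 0.06027024] [0.48008897 0.16773135 0.19062919]
rod n 327 dx/dz -0.0019 psi 1.5689 x at z=.045/.165 [0.4784 0.4782] z 0.092 0.22 depth med [0.4766 0.1077 0.1611]
```

View pics/c8.png

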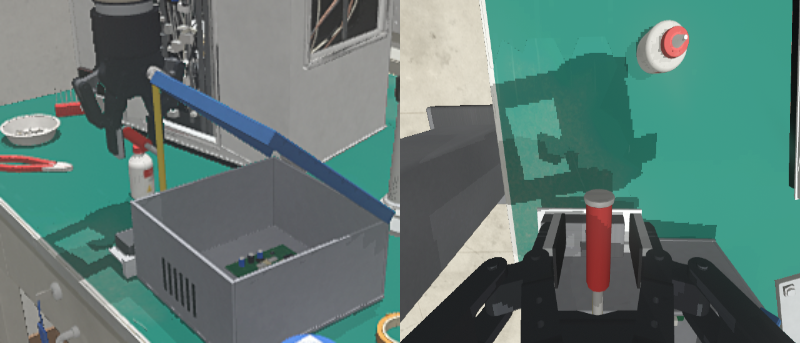

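The lid stands by itself with the rod upright, and the open fingers touch nothing. I withdraw.

>>> apply_moves(rows=[0,0,-0.02,0,0,0,0,0,-0.05,0,0,0,0.01,0,-0.09,0,0,0,0.05,0,-0.13,0,0,0,0.1,0,-0.18,0,0,0,0.15,0,-0.22,0,0,0,0.2,0,-0.22,0,0,0,0.2,0,-0.22,0,0,0,0.2,0,-0.22,0,0,0])

```text
t: 13.55
tool_pos: [0.4824, 0.288, 0.3232]
tool_rot: [2.242, 2.2, -0.0]
contact_force: [-0.5, -0.3, -0.3]
opening: 0.0429
grip_force: 0.0
```

```bash
python3 - <<'E'
from h import *
o=ctrl.get_obs();print(o["contact_force"],o["tool_pos"])
p,d=ctrl.get_image("scene");rodfit(p,d);q,_=ctrl.get_image("wrist")
cv2.imwrite("pics/c9.png",np.hstack([cv2.resize(p[100:340,150:430],(400,343)),cv2.resize(q,(400,343))]))
E
```

```text
[-0.5142444  -0.2907783  -0.26037679] [0.4823928  0.28803893 0.32316656]
rod n 309 dx/dz -0.0007 psi 1.5701 x at z=.045/.165 [0.4783 0.4782] z 0.092 0.218 depth med [0.4767 0.1076 0.1585]
```

View pics/c9.png

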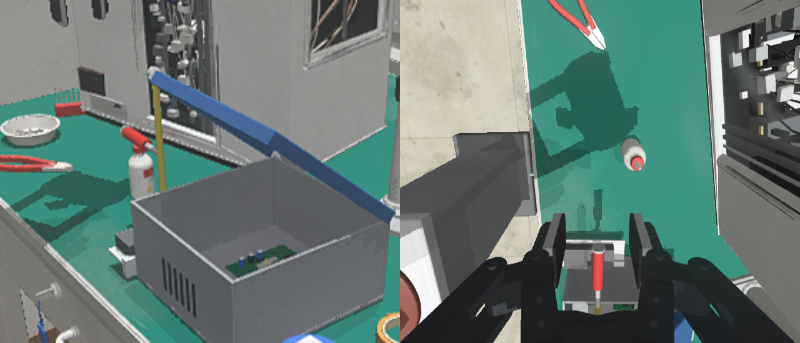

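The lid is propped, the rod is upright in the hole, the bottle is standing and the arm is clear, so I hand in.

```bash
python3 -c "
from station import ctrl
print(ctrl.finish_job())"
```

```text
the job is handed in; nothing more can be done
None
```

The lid is open and stands by itself at about 0.70 rad, with the prop rod upright and its tip home on the floor of the ledge hole; the bottle, tape and spool were not touched, and the job was handed in after about 14 s.

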